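# Take the potato masher off its locking hook

### The job

Take the potato masher (the utensil with the round, flat foot) off its hook: push its crossbar back against the sprung keeper, lifting lightly, until you feel the bar rise into the mouth between the front noses and the rear covers, then lift it out and draw it towards the front. Set it gently down, standing upright on its foot in the shallow square tray, and let go. Never force the hook, and leave the square-footed tenderiser hanging and the two small cups near by where they are.

Things in the scene. Friction and masses are not known exactly. Their poses are not given: they have to be found in the camera images.
- masher_grip (a point): Centre of the black block grip (24 mm along x, 50 along y, 44 high) of the potato masher, a steel utensil of 0.25 to 0.5 kg (most in the foot) hanging upright. 40 mm below this point a square crossbar (10 by 10 mm, 54 mm long, along y) passes through the 8 mm stem and lies on the hook. Axes as those of its hook.
- masher_foot (a point): Centre of the underside of the masher's foot, a round perforated steel disc 70 mm across and 6 mm thick; 160 mm straight below the grip's centre. Closing fingers may press the bar down on its seat, where it then rubs: easing the masher up by a millimetre frees it.
- hook_a: Steel hook stand of the masher, fixed to the table. Origin on the table top straight below the resting crossbar; z up, x from the open front (roughly towards the robot) to the post at the back (95 to 117 mm behind the origin). Base 160 by 100 by 8 mm; nothing higher than 182 mm. More than 25 N of the masher on it in any direction counts as forcing it.
- seat_a (a point): Resting place of the crossbar's axis, 165 mm above the table. Two level arms, 20 mm either side of the stem with a 30 mm gap between, carry the bar from below (tops at 160 mm, reaching back to the post); a lip on each stands 5 to 13 mm in front of the bar's axis. The stem can leave forward (-x) between the arms, once the bar is lifted by 20 mm or more.
- nose_a (a point): Between the two noses reaching back from the lips over the bar (underside 173, top 179 mm above the table; 3 mm over the bar). Behind them is an open mouth 16 mm long, then rear covers of the same height, 17 mm long and closed behind. Their adjustment differs: the 10 mm bar is mid-mouth when pushed back (+x) by 13 to 33 mm, and must be felt for; 3 to 6 N of lift is enough.
- keeper_a (a joint): Sprung keeper of the masher's hook, a 24 mm wide aluminium slider just behind the crossbar, holding it under the noses: 0 = forward (closed), grows to 0.040 m as the bar pushes it back along the hook's +x. Spring: 3 N at 0, rising by 0.12 N per mm. It returns by itself.
- tenderiser_grip (a point): Centre of the like grip of the meat tenderiser, which hangs the same way on a second, like hook stand (the stands may change places); its top is 22 mm above this point, so carry the masher past in front of it. Its foot is a solid square block 62 by 62 by 14 mm. To be left hanging.
- tray_mid (a point): Middle of the inner floor (4 mm above the table) of the shallow square aluminium tray, fixed to the table: 150 by 150 mm outside, walls 4 mm thick, 18 mm high; x and y axes along its sides.
- tray: The same tray; origin at the centre of its underside.
- ramekin: Low plastic cup, 72 mm wide and 40 mm high, standing in front of the stands; origin at the centre of its underside. To be left alone.
- cup: Tall plastic cup, 70 mm wide and 85 mm high, standing to the left of the stands; origin at the centre of its underside. To be left alone.
There are look-alikes about, which are no part of the job. What is shaped like the tray but black or brown is not meant. Leave any pink look-alike of the part that bears masher_grip alone.

How it is judged:
By the outcome, as a careful person would: the job done as asked, in the order asked, and still so for the second after the job is handed in, with the robot touching nothing.
It also fails if it takes over 72 s, if anything falls off the work surface, if the arm or the gripper's body presses on something with over 40 N, if the wrist force passes 120 N, or if a joint passes its speed limit or range.

### The arm

A 7-joint arm with a two-finger parallel gripper is mounted at the origin on the work surface. World frame = base frame: x ahead of the robot, y to its left, z up, the work surface at z = 0. Lengths are in m, angles in rad, forces in N, time in s.
With the tool pointing down it reaches from about 0.425 to 0.875 m from the base axis. Payload 4.7 kg.
Tool frame: the origin (TCP) lies midway between the tips of the shut fingers; the grasp point (between the pads) lies 19 mm behind it; z points along the fingers, y is the line along which they close (so a half turn about z gives the same grasp; the last joint's range is limited). The gripper opens to 87 mm and grips with 3 to 60 N. Pads are 19 mm wide; open, the fingers measure 117 mm over their backs; the gripper's body (75 mm by 190 mm) begins 51 mm behind the grasp point.
Start: joints at [1.269, 0.321, -0.07, 1.45, 0.023, 1.371, -0.057], TCP at [0.202, -0.618, 0.223] pointing down, gripper open.
Joint ranges: [-2.86, 2.86], [-0.3, 2.09], [-1.38, 1.24], [0.06, 2.45], [-1.56, 4.7], [0.09, 2.05], [-2.69, 2.69]. Speed limits (rad/s): [2.57, 2.57, 3.14, 3.14, 3.14, 3.14, 3.14].

### API

Orientations are given as a rotation vector (axis times angle).
In Python, from bench import ctrl, get_image, calibration gives the robot as it stands.
- The arm moves only by the tool apply_moves, never from a script. Its arguments are lists of equal length, an entry for each row: "dp": the shift along the tool's x, y, z in m, a list of three; "twist": the turn, a rotation vector about the tool's x, y, z in rad, a list of three; "fingers": the closure, from 0 (fully open) to 1 (shut). In form: {"dp": [[dx, dy, dz], ...], "twist": [[ax, ay, az], ...], "fingers": [fingers, ...]}. A call has 1 to 10 rows; each row shifts and turns the commanded pose from where the row before left it, along the tool's axes as they then stand; what a row does not reach is not made up. A row lasts 1/10 s, in which the tool goes at most 50 mm and 8.59 degrees, less where a joint would pass 70% of its speed; a pose out of reach is approached as far as the arm can. A call is refused whole if a number of a shift passes 0.05 or a number of a turn 0.15, either way. A call with a gripper value outside its range is refused whole. The fingers move at their own pace and stop on an object; "newtons" is the grip in N (left out, the last holds). Time passes only in rows, so rows that do not move let the fingers close. It gives the time, the measured TCP pose, the force, the opening and the grip force at its end, in the units of the state.
- ctrl.get_state(): the state, without advancing time (a new reading comes with each control period).
- get_image(name): name is "scene" or "top"; returns the picture (420x560x3 uint8, red, green, blue); there is no depth.
- calibration(name): a dict with "fx", "fy", "cx", "cy" (pixels), "eye" and "attitude" of the camera in the world. Camera axes: x right, y up, looking along -z (the intrinsics and any distortion apply to the point x, -y, -z); pixel columns grow to the right and rows downward; lengths in m; the calibration is good to about 2 mm. A picture is of the moment at which its call begins. calibration takes no time and is no camera call.
- ctrl.close_job(): hands the job in; it is judged then, once.
The state is a dict: "time": time; "joint_positions": joint angles; "qd": joint speeds; "joint_torque": joint torques, N m; "position": TCP position; "tool_rot": TCP orientation; "ft_force": force on the tool from outside, world axes, zero at the start; "torque": the same for the moment, N m; "grip_width": opening from 0.0 (shut) to 1.0 (fully open); "grip_force": force on a finger pad.
Only numpy, scipy, OpenCV 4.12 (cv2) and the standard library are available. Lean on these libraries where they do the work, as an engineer would, in place of code of your own. Each camera call takes 0.05 s, during which the arm holds its last target. There are 200 camera calls.

## Working session

There is one attempt and no reset: what is moved stays moved. The work goes in short steps, Python scripts to look and compute and a tool call to move; the robot and the scene stay as the last step left them, time stands still between calls to the robot, and variables do not carry over. Pictures are saved under pics/ and viewed, at most 10 in all, crops included, and the job is handed in when it is done.

Besides the shell and the picture viewer there is one more tool, called after "Emit:" by a JSON object that holds its "fn" and its "kwargs". apply_moves: Moves the arm, as the interface text tells. Its arguments: {"type":"object","properties":{"dp":{"type":"array"},"twist":{"type":"array"},"fingers":{"type":"array"},"newtons":{"type":"number"}},"required":["dp","twist","fingers"]}

```bash
mkdir -p pics
python3 - <<'E'
from bench import ctrl,get_image,calibration
import cv2
for n in("scene","top"):
    cv2.imwrite(f"pics/{n}0.png",cv2.resize(get_image(n)[:,:,::-1],(784,588)))
    print(n,calibration(n))
s=ctrl.get_state();print({k:s[k] for k in("time","position","tool_rot","ft_force","grip_width")})
E
```

```text
scene {'fx': 522.133696571567, 'fy': 522.133696571567, 'cx': 276.2287917767516, 'cy': 207.08387493378603, 'eye': array([1.32673677, 0.16135052, 1.37902682]), 'attitude': array([0.43339492, 0.57847513, 1.78024199])}
top {'fx': 395.64942477060384, 'fy': 395.64942477060384, 'cx': 276.2375150751701, 'cy': 209.2988206419349, 'eye': array([ 0.26937258, -0.10166988,  1.19663041]), 'attitude': array([ 0.16136598, -0.14434914, -1.57238948])}
{'time': 0.1, 'position': array([ 0.2016683 , -0.61741081,  0.22158145]), 'tool_rot': array([-3.10086494e+00, -4.93799934e-01,  6.06464139e-04]), 'ft_force': array([-0.04587199, -0.48961758,  0.14795169]), 'grip_width': 1.001184350029488}
```

View pics/scene0.png

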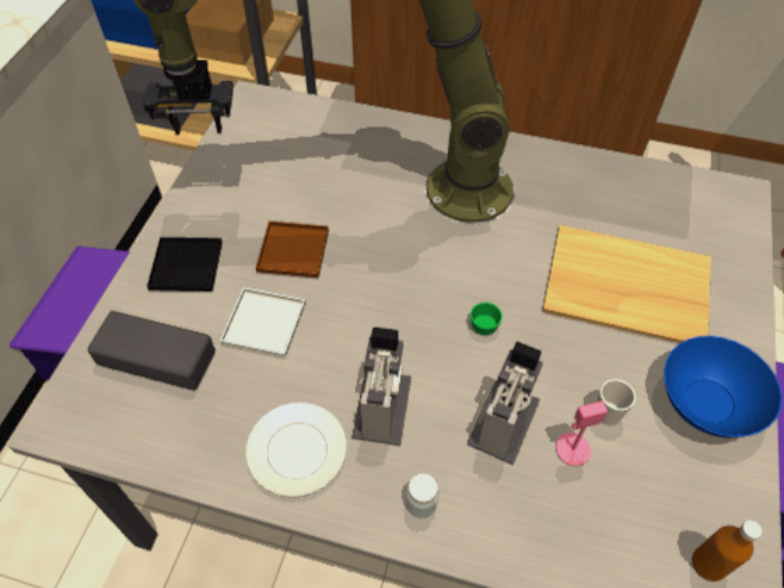

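View pics/top0.png

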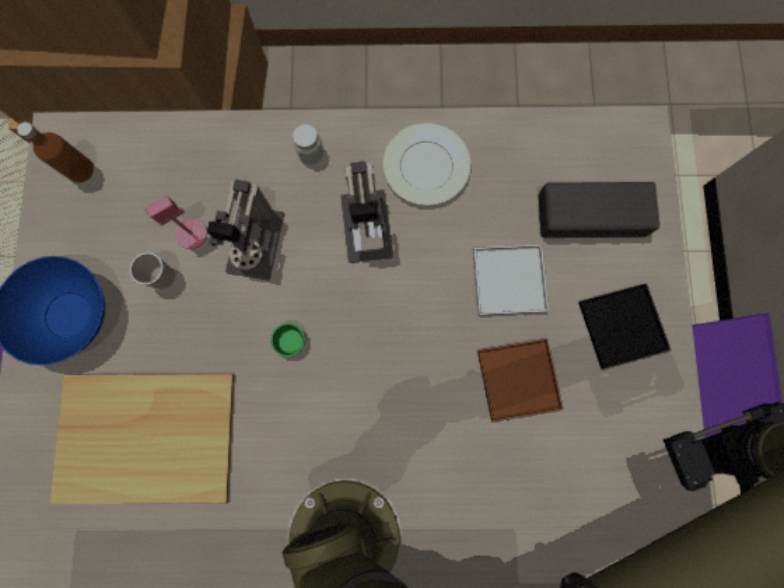

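The two views show the masher with its perforated round foot on the left stand (top view about (245,255), grip (224,230)). The tenderiser is on the right stand (grip (365,210)), and the white tray is at (510,280).

```bash
cat > h.py <<'E'
import numpy as np,cv2
from scipy.spatial.transform import Rotation as R
from bench import ctrl,get_image,calibration
def ray(n,u,v):
    c=calibration(n); d=np.array([(u-c["cx"])/c["fx"],-(v-c["cy"])/c["fy"],-1.])
    return np.array(c["eye"]),R.from_rotvec(c["attitude"]).as_matrix()@d
def onz(n,u,v,z):
    e,d=ray(n,u,v); return e+d*(z-e[2])/d[2]
def pix(n,p):
    c=calibration(n); q=R.from_rotvec(c["attitude"]).as_matrix().T@(np.array(p)-c["eye"])
    return c["cx"]-c["fx"]*q[0]/q[2], c["cy"]+c["fy"]*q[1]/q[2]
def tri(a,b):
    (e,d),(f,g)=ray("top",*a),ray("scene",*b)
    s=np.linalg.lstsq(np.c_[d,-g],f-e,rcond=None)[0]
    p,q=e+d*s[0],f+g*s[1]; return (p+q)/2,np.linalg.norm(p-q)
def blobs(im,mask,roi,amin=15):
    x0,y0,x1,y1=roi; m=np.zeros(mask.shape,np.uint8); m[y0:y1,x0:x1]=mask[y0:y1,x0:x1]
    n,l,st,ce=cv2.connectedComponentsWithStats(m)
    return [(st[i,4],ce[i].round(1),cv2.minAreaRect(np.argwhere(l==i)[:,::-1].astype(np.float32))) for i in range(1,n) if st[i,4]>=amin]
E
python3 - <<'E'
from h import *
T=get_image("top");S=get_image("scene")
for n,I,roi in(("top",T,(140,110,290,200)),("scene",S,(250,220,400,340))):
    b=blobs(I,(I.max(2)<30).astype(np.uint8),roi)
    for x in b: print(n,x[0],x[1],[np.round(v,1) for v in x[2]])
for n,I,roi,z in(("top",T,(330,170,400,232),.018),("scene",S,(150,200,225,260),.018)):
    b=blobs(I,(I.min(2)>150).astype(np.uint8) if 1 else 0,roi,300)
    for x in b:
        print(n,x[0],x[1],onz(n,*x[1],z).round(4)); print(np.array([onz(n,*c,z)[:2] for c in cv2.boxPoints(x[2])]).round(3).tolist())
a=cv2.resize(T[110:210,140:290,::-1],None,fx=5,fy=5,interpolation=cv2.INTER_CUBIC)
b=cv2.resize(S[230:340,300:400,::-1],None,fx=5,fy=5,interpolation=cv2.INTER_CUBIC)
cv2.imwrite("pics/ct.png",a);cv2.imwrite("pics/cs.png",b)
E
```

```text
top 179 [259.8 151.9] [array([259.8, 151.1]), array([14. , 19.1]), np.float64(81.9)]
top 53 [176.8 166.7] [array([177.1, 166.6]), array([ 2.9, 23.5]), np.float64(12.5)]
top 202 [160.2 165.7] [array([159.9, 165.5]), array([23.7, 13.2]), np.float64(24.0)]
scene 150 [274.3 244.4] [array([274., 243.]), array([12., 18.]), np.float64(90.0)]
scene 159 [373.8 256.6] [array([373.6, 256.6]), array([19.2,  9.5]), np.float64(23.2)]
top 1939 [363.5 200.1] [ 0.5279 -0.3552  0.018 ]
[[0.593, -0.282], [0.604, -0.423], [0.466, -0.426], [0.455, -0.288]]
scene 3841 [187.8 229. ] [ 0.5366 -0.355   0.018 ]
[[0.465, -0.515], [0.399, -0.284], [0.608, -0.21], [0.669, -0.424]]
```

View pics/ct.png

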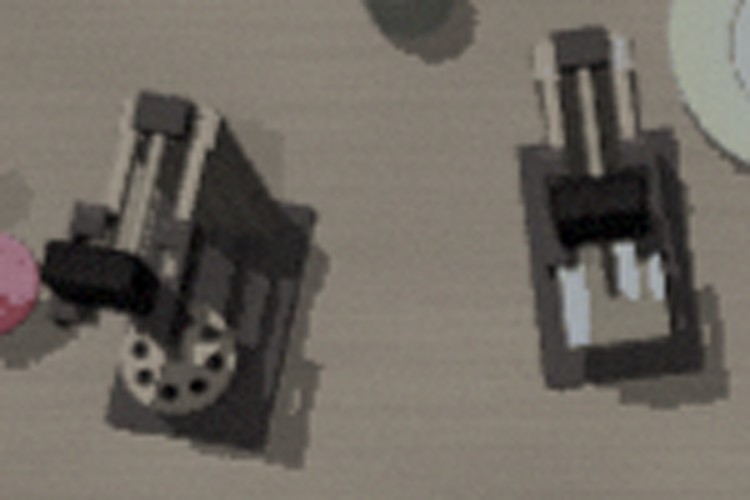

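View pics/cs.png

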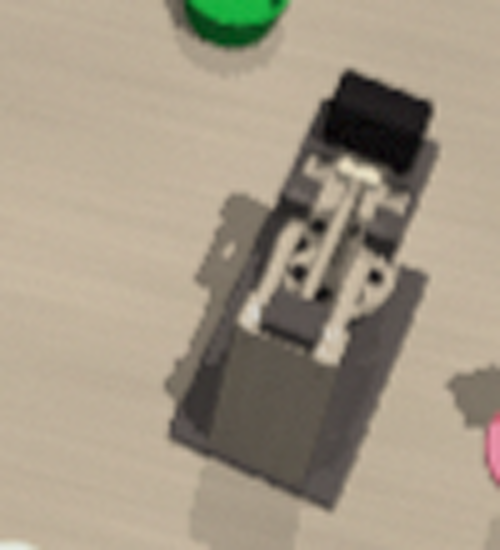

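Run:
```python
from h import *
print("grip",tri((159.9,165.5),(373.7,254.8)))
S=get_image("scene");T=get_image("top")
for th in(30,38,45):
  for n,I,roi in(("top",T,(140,150,185,180)),("scene",S,(360,240,395,266))):
    for x in blobs(I,(I.max(2)<th).astype(np.uint8),roi,60): print(th,n,x[0],x[1],[np.round(v,1) for v in x[2]])
c=lambda x,y:onz("scene",300+x/5-.4,230+y/5-.4,.008)[:2]
t=lambda x,y:onz("top",140+x/5-.4,110+y/5-.4,.008)[:2]
A,B,C=c(170,437),c(333,508),c(427,272);print("rearL? rearR frontish",A,B,C,np.linalg.norm(A-B),np.linalg.norm(B-C))
D,E_,F=t(110,423),t(265,452),t(315,212);print("top",D,E_,F,np.linalg.norm(D-E_),np.linalg.norm(E_-F))
a=lambda v:np.degrees(np.arctan2(v[1],v[0]))
print("yaw",a(B-C),a(F-E_),a(D-E_)-90, a(B-A)-90)
# post top z=.182 rect corners in top crop; noses
pc=onz("top",140+165/5-.4,110+112/5-.4,.182);print("post top centre",pc)
print("tender",tri((259.8,151.1),(274.,243.)))
for q in((485,342),(288,341)): pass
g=cv2.cvtColor(T,cv2.COLOR_RGB2HSV)
print("ramekin",[ (x[1],onz("top",*x[1],.03)) for x in blobs(T,((g[...,1]>150)&(abs(g[...,0].astype(int)-65)<20)).astype(np.uint8),(180,220,230,270))])
print("cup",onz("top",147/1.4,269/1.4,.085),"pink",onz("top",116,149,.2))
```

```text
grip (array([0.58543462, 0.2125727 , 0.20194185]), np.float64(0.002236401335062065))
30 top 217 [159.7 165.5] [array([159.6, 166.4]), array([23.7, 15. ]), np.float64(24.0)]
30 scene 153 [373.7 256.6] [array([373.6, 256.5]), array([18.9,  8.2]), np.float64(21.0)]
38 top 361 [164.3 165.7] [array([165.2, 162.1]), array([31.3, 26.6]), np.float64(18.4)]
38 scene 264 [374.7 254.2] [array([374.7, 254.1]), array([19.2, 14.7]), np.float64(23.2)]
45 top 425 [165.3 165.6] [array([165.8, 161.8]), array([33.5, 27.5]), np.float64(18.4)]
45 scene 276 [374.6 254.1] [array([374.6, 254.2]), array([19.5, 14.9]), np.float64(21.8)]
rearL? rearR frontish [0.69557294 0.14576048] [0.7120449  0.24138978] [0.55293488 0.26840551] 0.09703755869070035 0.1613872608647522
top [0.55410936 0.26517462] [0.53490346 0.16831658] [0.6899565  0.14208481] 0.0987438481516971 0.15725631922910113
yaw -9.636505804401017 -9.60233763646472 -11.215643275533878 -9.773188326492928
post top centre [0.68644705 0.19012628 0.182     ]
tender (array([ 0.62232767, -0.04888348,  0.20185625]), np.float64(0.0001876060228200028))
ramekin [(array([200.8, 239.9]), array([0.40852872, 0.1346838 , 0.03      ]))]
cup [0.54322351 0.40660828 0.085     ] pink [0.63269066 0.33383449 0.2       ]
```

Emit:
{"fn": "apply_moves", "kwargs": {"dp": [[0, 0, -0.02], [0, 0, -0.02], [0, 0, -0.02], [0, 0, -0.02], [0, 0, 0], [0, 0, 0], [0, 0, 0], [0, 0, 0], [0, 0, 0]], "twist": [[0, 0, -0.135], [0, 0, -0.135], [0, 0, -0.135], [0, 0, -0.135], [0, 0, -0.135], [0, 0, -0.135], [0, 0, -0.135], [0, 0, -0.135], [0, 0, 0]], "fingers": [0, 0, 0, 0, 0, 0, 0, 0, 0]}}

```text
time: 1.2
position: [0.2018, -0.6179, 0.3025]
tool_rot: [-2.407, -2.019, -0.0]
ft_force: [0.3, -0.1, 0.5]
grip_width: 0.998
grip_force: 0.0
```

```bash
cat >> h.py <<'E'
def st():
    s=ctrl.get_state(); M=R.from_rotvec(s["tool_rot"]).as_matrix()
    print("t",s["time"],"p",np.round(s["position"],4),"yaw y",np.degrees(np.arctan2(M[1,1],M[0,1])).round(2),"z",M[:,2].round(3),"F",np.round(s["ft_force"],1),"w",round(s["grip_width"]*87,1),"gf",s["grip_force"])
    return s,M
def to(p):
    s,M=st(); print("tool shift",(M.T@(np.array(p)-s["position"])).round(4))
E
python3 -c "
from h import *
to([0.47,-0.05,0.30]);to([.584,.2115,.30])
print(tri((160/1.4,209/1.4),(591/1.4,414/1.4)))
print(blobs)
"|head -6
```

```text
t 1.2 p [ 0.2018 -0.6179  0.3025] yaw y -10.01 z [ 0.  0. -1.] F [ 0.3 -0.1  0.5] w 86.8 gf 0.0
tool shift [0.6058 0.1654 0.0025]
t 1.2 p [ 0.2018 -0.6179  0.3025] yaw y -10.01 z [ 0.  0. -1.] F [ 0.3 -0.1  0.5] w 86.8 gf 0.0
tool shift [0.8832 0.2322 0.0026]
(array([0.64620538, 0.35428407, 0.16130334]), np.float64(0.0022206235309028912))
<function blobs at 0x7f9833224720>
```

Emit:
{"fn": "apply_moves", "kwargs": {"dp": [[0.045, 0.0123, 0], [0.045, 0.0123, 0], [0.045, 0.0123, 0], [0.045, 0.0123, 0], [0.045, 0.0123, 0], [0.045, 0.0123, 0], [0.045, 0.0123, 0], [0.045, 0.0123, 0], [0.045, 0.0123, 0], [0.045, 0.0123, 0]], "twist": [[0, 0, 0], [0, 0, 0], [0, 0, 0], [0, 0, 0], [0, 0, 0], [0, 0, 0], [0, 0, 0], [0, 0, 0], [0, 0, 0], [0, 0, 0]], "fingers": [0, 0, 0, 0, 0, 0, 0, 0, 0, 0]}}

```text
time: 2.2
position: [0.4018, -0.1943, 0.3028]
tool_rot: [2.41, 2.013, -0.0]
ft_force: [1.3, -0.6, 0.3]
grip_width: 1.0
grip_force: 0.0
```

Emit:
{"fn": "apply_moves", "kwargs": {"dp": [[0.04, 0.011, 0], [0.04, 0.011, 0], [0.04, 0.011, 0], [0.04, 0.011, 0], [0.04, 0.011, 0], [0.04, 0.011, 0], [0.04, 0.011, 0], [0.04, 0.011, 0], [0, 0, 0], [0, 0, 0]], "twist": [[0, 0, 0], [0, 0, 0], [0, 0, 0], [0, 0, 0], [0, 0, 0], [0, 0, 0], [0, 0, 0], [0, 0, 0], [0, 0, 0], [0, 0, 0]], "fingers": [0, 0, 0, 0, 0, 0, 0, 0, 0, 0]}}

```text
time: 3.2
position: [0.5435, 0.1048, 0.3021]
tool_rot: [-2.406, -2.019, 0.001]
ft_force: [0.2, -1.1, -0.4]
grip_width: 1.002
grip_force: 0.0
```

```bash
python3 -c "
from h import *
to([.584,.2115,.30])
"
```

```text
t 3.2 p [0.5435 0.1048 0.3021] yaw y -10.0 z [-0.001  0.001 -1.   ] F [ 0.2 -1.1 -0.4] w 87.2 gf 0.0
tool shift [0.1121 0.0214 0.0022]
```

Emit:
{"fn": "apply_moves", "kwargs": {"dp": [[0.028, 0.0053, 0], [0.028, 0.0053, 0], [0.028, 0.0053, 0], [0.028, 0.0053, 0], [0, 0, 0.03], [0, 0, 0.03], [0, 0, 0]], "twist": [[0, 0, 0], [0, 0, 0], [0, 0, 0], [0, 0, 0], [0, 0, 0], [0, 0, 0], [0, 0, 0]], "fingers": [0, 0, 0, 0, 0, 0, 0]}}

```text
time: 3.9
position: [0.5825, 0.2066, 0.2385]
tool_rot: [-2.411, -2.014, 0.012]
ft_force: [-0.0, -0.9, -0.4]
grip_width: 1.003
grip_force: 0.0
```

Run:
```python
from h import *
to([.584,.2115,.19])
S=get_image("scene");T=get_image("top")
a=cv2.resize(T[130:210,130:230,::-1],None,fx=4,fy=4,interpolation=cv2.INTER_CUBIC)
b=cv2.resize(S[210:290,330:430,::-1],None,fx=4,fy=4,interpolation=cv2.INTER_CUBIC)
cv2.imwrite("pics/c2.png",np.hstack([a,b]))
s=ctrl.get_state()
for n,(x,y) in(("top",(130,130)),("scene",(330,210))):
    u,v=pix(n,s["position"]);print(n,"tcp in crop",(u-x)*4,(v-y)*4)
```

```text
t 3.9 p [0.5825 0.2066 0.2385] yaw y -10.26 z [-0.006 -0.005 -1.   ] F [-0.  -0.9 -0.4] w 87.2 gf 0.0
tool shift [0.0054 0.0009 0.0485]
top tcp in crop 108.58630401810956 123.52101599664854
scene tcp in crop 179.78612357085944 143.0661975681503
```

View pics/c2.png

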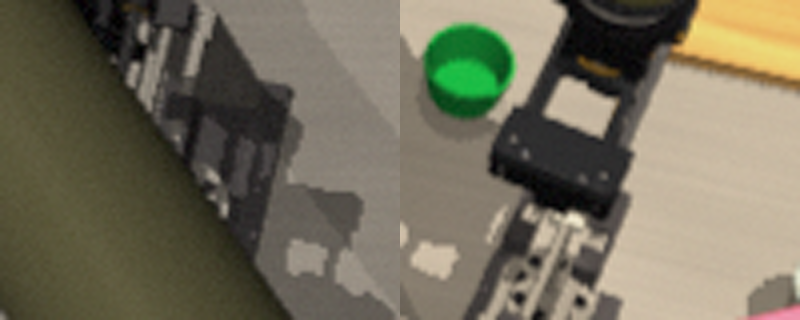

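The left half shows the arm covering the grip. In the right half the gripper straddles the grip at about (560,130), in line with the stem, so I go down and close in stages.

Emit:
{"fn": "apply_moves", "kwargs": {"dp": [[0.0027, 0, 0.016], [0.0027, 0, 0.016], [0, 0, 0.016], [0, 0, 0], [0, 0, 0], [0, 0, 0], [0, 0, 0], [0, 0, 0]], "twist": [[0, 0, 0], [0, 0, 0], [0, 0, 0], [0, 0, 0], [0, 0, 0], [0, 0, 0], [0, 0, 0], [0, 0, 0]], "fingers": [0, 0, 0, 0.5, 0.5, 0.6, 0.6, 0.6], "newtons": 8}}

```text
time: 4.8
position: [0.5853, 0.2157, 0.1951]
tool_rot: [2.407, 2.018, 0.001]
ft_force: [-0.6, 0.2, -0.3]
grip_width: 0.633
grip_force: 0.0
```

```bash
python3 -c "
from h import *
to([.584,.2115,.19])"
```

```text
t 4.8 p [0.5853 0.2157 0.1951] yaw y -10.03 z [ 0.001  0.    -1.   ] F [-0.6  0.2 -0.3] w 55.1 gf 0.0
tool shift [-0.0044 -0.0005  0.0051]
```

Emit:
{"fn": "apply_moves", "kwargs": {"dp": [[-0.004, 0, 0.004], [0, 0, 0], [0, 0, 0], [0, 0, 0], [0, 0, 0]], "twist": [[0, 0, 0], [0, 0, 0], [0, 0, 0], [0, 0, 0], [0, 0, 0]], "fingers": [0.6, 0.6, 0.62, 0.64, 0.64]}}

```text
time: 5.3
position: [0.5843, 0.2117, 0.1906]
tool_rot: [2.407, 2.019, 0.0]
ft_force: [0.3, -0.3, 0.0]
grip_width: 0.364
grip_force: 0.0
```

Emit:
{"fn": "apply_moves", "kwargs": {"dp": [[0, 0, 0], [0, 0, 0]], "twist": [[0, 0, 0], [0, 0, 0]], "fingers": [0.66, 0.66]}}

```text
time: 5.5
position: [0.5843, 0.2117, 0.1905]
tool_rot: [2.407, 2.019, -0.0]
ft_force: [-0.5, -0.4, 0.9]
grip_width: 0.342
grip_force: 0.0
```

Emit:
{"fn": "apply_moves", "kwargs": {"dp": [[0, 0, 0], [0, 0, 0]], "twist": [[0, 0, 0], [0, 0, 0]], "fingers": [0.68, 0.68]}}

```text
time: 5.7
position: [0.5843, 0.2116, 0.1905]
tool_rot: [2.407, 2.019, -0.0]
ft_force: [0.8, 1.0, 0.5]
grip_width: 0.328
grip_force: 0.0
```

Emit:
{"fn": "apply_moves", "kwargs": {"dp": [[0, 0, 0], [0, 0, 0], [0, 0, 0]], "twist": [[0, 0, 0], [0, 0, 0], [0, 0, 0]], "fingers": [0.7, 0.7, 0.7]}}

```text
time: 6.0
position: [0.5843, 0.2116, 0.1905]
tool_rot: [2.407, 2.019, -0.0]
ft_force: [0.0, -0.7, 1.0]
grip_width: 0.301
grip_force: 0.1
```

Emit:
{"fn": "apply_moves", "kwargs": {"dp": [[0, 0, 0], [0, 0, 0], [0, 0, 0]], "twist": [[0, 0, 0], [0, 0, 0], [0, 0, 0]], "fingers": [0.715, 0.715, 0.715]}}

```text
time: 6.3
position: [0.5841, 0.2117, 0.1905]
tool_rot: [-2.407, -2.019, 0.0]
ft_force: [-0.2, -0.6, 0.9]
grip_width: 0.286
grip_force: 0.4
```

Emit:
{"fn": "apply_moves", "kwargs": {"dp": [[0, 0, 0], [0, 0, 0], [0, 0, 0]], "twist": [[0, 0, 0], [0, 0, 0], [0, 0, 0]], "fingers": [0.76, 0.76, 0.76], "newtons": 10}}

```text
time: 6.6
position: [0.5838, 0.2118, 0.1904]
tool_rot: [-2.406, -2.019, 0.001]
ft_force: [-2.4, 0.4, 0.7]
grip_width: 0.28
grip_force: 10.0
```

Emit:
{"fn": "apply_moves", "kwargs": {"dp": [[0, 0, 0], [0, 0, 0], [0, 0, 0], [0, 0, 0]], "twist": [[0, 0, 0], [0, 0, 0], [0, 0, 0], [0, 0, 0]], "fingers": [0.9, 0.9, 0.9, 0.9], "newtons": 35}}

```text
time: 7.0
position: [0.584, 0.2117, 0.1905]
tool_rot: [-2.407, -2.019, 0.001]
ft_force: [-3.8, -0.1, 1.4]
grip_width: 0.273
grip_force: 35.0
```

Emit:
{"fn": "apply_moves", "kwargs": {"dp": [[0, 0, -0.001], [0, 0, 0], [0, 0, 0]], "twist": [[0, 0, 0], [0, 0, 0], [0, 0, 0]], "fingers": [0.9, 0.9, 0.9]}}

```text
time: 7.3
position: [0.584, 0.2116, 0.1908]
tool_rot: [-2.407, -2.019, 0.001]
ft_force: [-2.0, 0.4, -4.9]
grip_width: 0.273
grip_force: 34.9
```

Emit:
{"fn": "apply_moves", "kwargs": {"dp": [[0, 0, -0.0005], [0, 0, 0], [0, 0, 0]], "twist": [[0, 0, 0], [0, 0, 0], [0, 0, 0]], "fingers": [0.9, 0.9, 0.9]}}

```text
time: 7.6
position: [0.584, 0.2114, 0.1916]
tool_rot: [-2.407, -2.019, 0.002]
ft_force: [-3.4, 0.6, -5.3]
grip_width: 0.269
grip_force: 34.9
```

Emit:
{"fn": "apply_moves", "kwargs": {"dp": [[0, 0.002, 0], [0, 0.002, 0], [0, 0.002, 0], [0, 0.002, 0], [0, 0, 0], [0, 0, 0]], "twist": [[0, 0, 0], [0, 0, 0], [0, 0, 0], [0, 0, 0], [0, 0, 0], [0, 0, 0]], "fingers": [0.9, 0.9, 0.9, 0.9, 0.9, 0.9]}}

```text
time: 8.2
position: [0.592, 0.21, 0.1918]
tool_rot: [-2.407, -2.019, 0.001]
ft_force: [-4.7, 0.3, -5.2]
grip_width: 0.272
grip_force: 34.9
```

Emit:
{"fn": "apply_moves", "kwargs": {"dp": [[0, 0, -0.001], [0, 0, 0], [0, 0, 0]], "twist": [[0, 0, 0], [0, 0, 0], [0, 0, 0]], "fingers": [0.9, 0.9, 0.9]}}

```text
time: 8.5
position: [0.5922, 0.2103, 0.1932]
tool_rot: [2.407, 2.019, 0.0]
ft_force: [-4.4, 0.3, -6.1]
grip_width: 0.272
grip_force: 34.9
```

Emit:
{"fn": "apply_moves", "kwargs": {"dp": [[0, 0, -0.0005], [0, 0, 0], [0, 0, 0]], "twist": [[0, 0, 0], [0, 0, 0], [0, 0, 0]], "fingers": [0.9, 0.9, 0.9]}}

```text
time: 8.8
position: [0.5921, 0.2103, 0.1935]
tool_rot: [-2.407, -2.019, 0.0]
ft_force: [-4.0, 1.2, -6.1]
grip_width: 0.273
grip_force: 34.9
```

Emit:
{"fn": "apply_moves", "kwargs": {"dp": [[0, 0, -0.0005], [0, 0, 0], [0, 0, 0]], "twist": [[0, 0, 0], [0, 0, 0], [0, 0, 0]], "fingers": [0.9, 0.9, 0.9]}}

```text
time: 9.1
position: [0.5921, 0.2103, 0.1936]
tool_rot: [-2.407, -2.019, 0.0]
ft_force: [-2.8, 1.8, -9.0]
grip_width: 0.271
grip_force: 34.9
```

Emit:
{"fn": "apply_moves", "kwargs": {"dp": [[0, 0.0015, 0], [0, 0, 0], [0, 0, 0]], "twist": [[0, 0, 0], [0, 0, 0], [0, 0, 0]], "fingers": [0.9, 0.9, 0.9]}}

```text
time: 9.4
position: [0.5924, 0.2103, 0.1935]
tool_rot: [-2.405, -2.019, 0.004]
ft_force: [-5.9, 0.9, -7.6]
grip_width: 0.272
grip_force: 34.9
```

Emit:
{"fn": "apply_moves", "kwargs": {"dp": [[0, 0.0015, 0], [0, 0, 0], [0, 0, 0]], "twist": [[0, 0, 0], [0, 0, 0], [0, 0, 0]], "fingers": [0.9, 0.9, 0.9]}}

```text
time: 9.7
position: [0.5935, 0.2101, 0.1935]
tool_rot: [-2.405, -2.019, 0.005]
ft_force: [-6.7, 1.3, -8.1]
grip_width: 0.271
grip_force: 34.9
```

Emit:
{"fn": "apply_moves", "kwargs": {"dp": [[0, 0.0015, 0], [0, 0, 0], [0, 0, 0]], "twist": [[0, 0, 0], [0, 0, 0], [0, 0, 0]], "fingers": [0.9, 0.9, 0.9]}}

```text
time: 10.0
position: [0.5949, 0.2098, 0.1935]
tool_rot: [-2.405, -2.018, 0.005]
ft_force: [-6.0, 0.5, -8.1]
grip_width: 0.271
grip_force: 34.9
```

Emit:
{"fn": "apply_moves", "kwargs": {"dp": [[0, 0.0015, 0], [0, 0, 0], [0, 0, 0]], "twist": [[0, 0, 0], [0, 0, 0], [0, 0, 0]], "fingers": [0.9, 0.9, 0.9]}}

```text
time: 10.3
position: [0.5964, 0.2095, 0.1936]
tool_rot: [-2.405, -2.019, 0.005]
ft_force: [-6.3, -0.4, -7.8]
grip_width: 0.277
grip_force: 34.9
```

Emit:
{"fn": "apply_moves", "kwargs": {"dp": [[0, 0.0015, 0], [0, 0, 0], [0, 0, 0]], "twist": [[0, 0, 0], [0, 0, 0], [0, 0, 0]], "fingers": [0.9, 0.9, 0.9]}}

```text
time: 10.6
position: [0.5977, 0.2093, 0.1935]
tool_rot: [-2.404, -2.019, 0.005]
ft_force: [-6.5, 1.2, -7.6]
grip_width: 0.27
grip_force: 34.9
```

Emit:
{"fn": "apply_moves", "kwargs": {"dp": [[0, 0.0015, 0], [0, 0, 0], [0, 0, 0]], "twist": [[0, 0, 0], [0, 0, 0], [0, 0, 0]], "fingers": [0.9, 0.9, 0.9]}}

```text
time: 10.9
position: [0.5992, 0.2091, 0.1935]
tool_rot: [-2.404, -2.019, 0.005]
ft_force: [-7.1, 0.5, -7.2]
grip_width: 0.274
grip_force: 34.9
```

Emit:
{"fn": "apply_moves", "kwargs": {"dp": [[0, 0.0015, -0.0005], [0, 0, 0], [0, 0, 0]], "twist": [[0, 0, 0], [0, 0, 0], [0, 0, 0]], "fingers": [0.9, 0.9, 0.9]}}

```text
time: 11.2
position: [0.6001, 0.2089, 0.1935]
tool_rot: [-2.403, -2.018, 0.007]
ft_force: [-7.6, 1.8, -9.5]
grip_width: 0.273
grip_force: 34.9
```

Emit:
{"fn": "apply_moves", "kwargs": {"dp": [[0, 0.0015, 0], [0, 0, 0], [0, 0, 0]], "twist": [[0, 0, 0], [0, 0, 0], [0, 0, 0]], "fingers": [0.9, 0.9, 0.9]}}

```text
time: 11.5
position: [0.6021, 0.2085, 0.1936]
tool_rot: [-2.404, -2.018, 0.006]
ft_force: [-7.0, 2.2, -9.0]
grip_width: 0.273
grip_force: 34.9
```

Emit:
{"fn": "apply_moves", "kwargs": {"dp": [[0, 0.0015, 0], [0, 0, 0], [0, 0, 0]], "twist": [[0, 0, 0], [0, 0, 0], [0, 0, 0]], "fingers": [0.9, 0.9, 0.9]}}

```text
time: 11.8
position: [0.6047, 0.2081, 0.1945]
tool_rot: [-2.406, -2.019, 0.002]
ft_force: [-6.5, 0.7, -6.4]
grip_width: 0.271
grip_force: 34.9
```

Emit:
{"fn": "apply_moves", "kwargs": {"dp": [[0, 0.0015, 0], [0, 0, 0], [0, 0, 0]], "twist": [[0, 0, 0], [0, 0, 0], [0, 0, 0]], "fingers": [0.9, 0.9, 0.9]}}

```text
time: 12.1
position: [0.6061, 0.2078, 0.1946]
tool_rot: [-2.406, -2.019, 0.002]
ft_force: [-6.1, 0.7, -7.0]
grip_width: 0.272
grip_force: 34.9
```

Emit:
{"fn": "apply_moves", "kwargs": {"dp": [[0, 0.001, -0.001], [0, 0, -0.001], [0, 0, 0], [0, 0, 0]], "twist": [[0, 0, 0], [0, 0, 0], [0, 0, 0], [0, 0, 0]], "fingers": [0.9, 0.9, 0.9, 0.9]}}

```text
time: 12.5
position: [0.607, 0.2077, 0.1967]
tool_rot: [-2.406, -2.019, 0.002]
ft_force: [-5.3, 1.0, -6.7]
grip_width: 0.273
grip_force: 34.9
```

Emit:
{"fn": "apply_moves", "kwargs": {"dp": [[0, 0, -0.001], [0, 0, -0.001], [0, 0, -0.001], [0, 0, 0], [0, 0, 0]], "twist": [[0, 0, 0], [0, 0, 0], [0, 0, 0], [0, 0, 0], [0, 0, 0]], "fingers": [0.9, 0.9, 0.9, 0.9, 0.9]}}

```text
time: 13.0
position: [0.607, 0.2078, 0.1997]
tool_rot: [-2.406, -2.019, 0.002]
ft_force: [-5.7, 1.2, -6.4]
grip_width: 0.272
grip_force: 34.9
```

Emit:
{"fn": "apply_moves", "kwargs": {"dp": [[0, 0, -0.002], [0, 0, -0.002], [0, 0, -0.002], [0, 0, -0.002], [0, 0, 0]], "twist": [[0, 0, 0], [0, 0, 0], [0, 0, 0], [0, 0, 0], [0, 0, 0]], "fingers": [0.9, 0.9, 0.9, 0.9, 0.9]}}

```text
time: 13.5
position: [0.6071, 0.2078, 0.208]
tool_rot: [-2.406, -2.019, 0.002]
ft_force: [-5.2, 0.9, -5.8]
grip_width: 0.271
grip_force: 34.9
```

Emit:
{"fn": "apply_moves", "kwargs": {"dp": [[0, 0, -0.003], [0, 0, -0.003], [0, 0, -0.003], [0, 0, -0.003], [0, 0, -0.003], [0, 0, -0.003], [0, 0, 0], [0, 0, 0]], "twist": [[0, 0, 0], [0, 0, 0], [0, 0, 0], [0, 0, 0], [0, 0, 0], [0, 0, 0], [0, 0, 0], [0, 0, 0]], "fingers": [0.9, 0.9, 0.9, 0.9, 0.9, 0.9, 0.9, 0.9]}}

```text
time: 14.3
position: [0.6072, 0.2078, 0.2263]
tool_rot: [-2.406, -2.019, 0.001]
ft_force: [-5.1, 1.3, -5.4]
grip_width: 0.272
grip_force: 34.9
```

Run:
```python
from h import *
st()
S=get_image("scene")
cv2.imwrite("pics/s3.png",cv2.resize(S[180:330,280:480,::-1],(800,600),interpolation=cv2.INTER_CUBIC))
```

```text
t 14.3 p [0.6072 0.2078 0.2263] yaw y -10.0 z [-0.001 -0.    -1.   ] F [-5.1  1.3 -5.4] w 23.7 gf 34.937652179505676
```

View pics/s3.png

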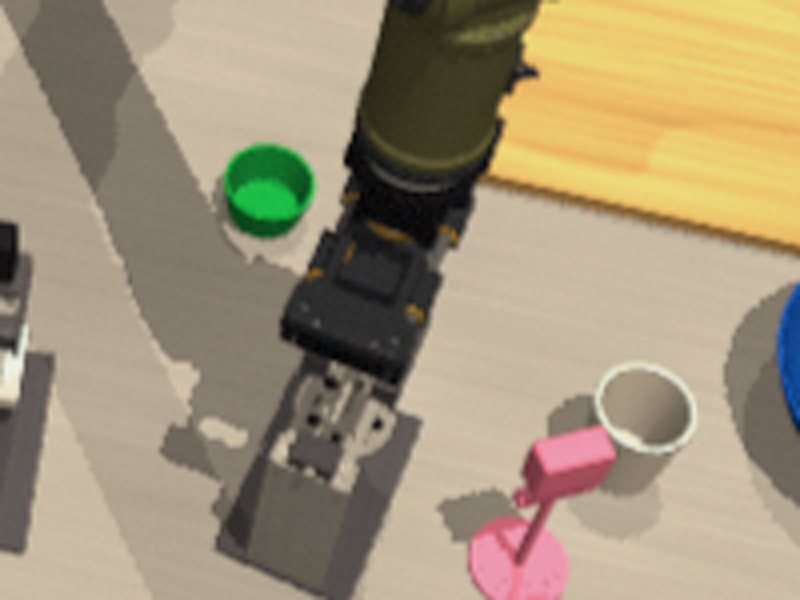

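The masher is about 36 mm up with the bar clear of the noses. The keeper still bears lightly on it. I now draw it to the front.

Emit:
{"fn": "apply_moves", "kwargs": {"dp": [[0, -0.004, 0], [0, -0.004, 0], [0, -0.004, 0], [0, -0.004, 0], [0, -0.004, 0], [0, -0.004, 0], [0, 0, 0]], "twist": [[0, 0, 0], [0, 0, 0], [0, 0, 0], [0, 0, 0], [0, 0, 0], [0, 0, 0], [0, 0, 0]], "fingers": [0.9, 0.9, 0.9, 0.9, 0.9, 0.9, 0.9]}}

```text
time: 15.05
position: [0.5852, 0.2115, 0.2261]
tool_rot: [2.406, 2.017, 0.004]
ft_force: [-0.9, 0.8, -2.0]
grip_width: 0.276
grip_force: 34.9
```

Emit:
{"fn": "apply_moves", "kwargs": {"dp": [[0, -0.008, 0], [0, -0.012, 0], [0, -0.016, 0], [0, -0.016, 0], [0, -0.016, 0], [0, -0.016, 0], [0, -0.016, -0.005], [0, -0.016, -0.01], [0, -0.016, -0.01], [0, 0, -0.01]], "twist": [[0, 0, 0], [0, 0, 0], [0, 0, 0], [0, 0, 0], [0, 0, 0], [0, 0, 0], [0, 0, 0], [0, 0, 0], [0, 0, 0], [0, 0, 0]], "fingers": [0.9, 0.9, 0.9, 0.9, 0.9, 0.9, 0.9, 0.9, 0.9, 0.9]}}

```text
time: 16.05
position: [0.4518, 0.2359, 0.2609]
tool_rot: [2.402, 2.021, -0.002]
ft_force: [-0.5, -0.6, -3.1]
grip_width: 0.274
grip_force: 34.9
```

```bash
python3 -c "
from h import *
to([.455,-.2,.265]);to([.53,-.355,.265])"
```

```text
t 16.05 p [0.4518 0.2359 0.2609] yaw y -9.87 z [ 0.001 -0.003 -1.   ] F [-0.5 -0.6 -3.1] w 23.8 gf 34.91439291028655
tool shift [-0.4289  0.0778 -0.003 ]
t 16.05 p [0.4518 0.2359 0.2609] yaw y -9.87 z [ 0.001 -0.003 -1.   ] F [-0.5 -0.6 -3.1] w 23.8 gf 34.91439291028655
tool shift [-0.5688  0.1783 -0.0026]
```

Emit:
{"fn": "apply_moves", "kwargs": {"dp": [[-0.015, 0.003, 0], [-0.025, 0.0045, 0], [-0.03, 0.0055, 0], [-0.03, 0.0055, 0], [-0.03, 0.0055, 0], [-0.03, 0.0055, 0], [-0.03, 0.0055, 0], [-0.03, 0.0055, 0], [-0.03, 0.0055, 0], [-0.03, 0.0055, 0]], "twist": [[0, 0, 0], [0, 0, 0], [0, 0, 0], [0, 0, 0], [0, 0, 0], [0, 0, 0], [0, 0, 0], [0, 0, 0], [0, 0, 0], [0, 0, 0]], "fingers": [0.9, 0.9, 0.9, 0.9, 0.9, 0.9, 0.9, 0.9, 0.9, 0.9]}}

```text
time: 17.05
position: [0.4566, -0.0519, 0.2608]
tool_rot: [2.406, 2.017, -0.0]
ft_force: [0.7, -0.3, -2.9]
grip_width: 0.273
grip_force: 34.9
```

Emit:
{"fn": "apply_moves", "kwargs": {"dp": [[-0.03, 0.0055, 0], [-0.03, 0.0055, 0], [-0.03, 0.0055, 0], [-0.03, 0.0055, 0], [-0.02, 0.005, 0], [-0.01, 0.002, 0], [0, 0, 0], [0, 0, 0]], "twist": [[0, 0, 0], [0, 0, 0], [0, 0, 0], [0, 0, 0], [0, 0, 0], [0, 0, 0], [0, 0, 0], [0, 0, 0]], "fingers": [0.9, 0.9, 0.9, 0.9, 0.9, 0.9, 0.9, 0.9]}}

```text
time: 17.85
position: [0.4592, -0.2012, 0.2605]
tool_rot: [-2.405, -2.02, -0.001]
ft_force: [0.0, 0.0, -4.4]
grip_width: 0.273
grip_force: 34.9
```

```bash
python3 -c "
from h import *
to([.53,-.355,.19])"
```

```text
t 17.85 p [ 0.4592 -0.2012  0.2605] yaw y -9.93 z [ 0.     0.001 -1.   ] F [ 0.   0.  -4.4] w 23.7 gf 34.9077839360325
tool shift [-0.1394  0.0963  0.0704]
```

Emit:
{"fn": "apply_moves", "kwargs": {"dp": [[-0.015, 0.0103, 0], [-0.025, 0.0172, 0], [-0.03, 0.0206, 0], [-0.03, 0.0206, 0], [-0.025, 0.0172, 0], [-0.0145, 0.0103, 0], [0, 0, 0.02], [0, 0, 0.025], [0, 0, 0.025], [0, 0, 0]], "twist": [[0, 0, 0], [0, 0, 0], [0, 0, 0], [0, 0, 0], [0, 0, 0], [0, 0, 0], [0, 0, 0], [0, 0, 0], [0, 0, 0], [0, 0, 0]], "fingers": [0.9, 0.9, 0.9, 0.9, 0.9, 0.9, 0.9, 0.9, 0.9, 0.9]}}

```text
time: 18.85
position: [0.5276, -0.3539, 0.1867]
tool_rot: [-2.399, -2.017, 0.002]
ft_force: [0.2, 0.1, -3.6]
grip_width: 0.275
grip_force: 34.9
```

Emit:
{"fn": "apply_moves", "kwargs": {"dp": [[0, 0, 0], [0, 0, 0]], "twist": [[0, 0, 0], [0, 0, 0]], "fingers": [0.9, 0.9]}}

```text
time: 19.05
position: [0.5305, -0.3568, 0.1927]
tool_rot: [2.404, 2.018, 0.002]
ft_force: [0.3, 0.2, -1.6]
grip_width: 0.276
grip_force: 34.9
```

Run:
```python
from h import *
to([.53,-.355,.1495])
S=get_image("scene");T=get_image("top")
cv2.imwrite("pics/s4.png",np.hstack([cv2.resize(T[160:260,320:420,::-1],(400,400)),cv2.resize(S[160:270,130:240,::-1],(400,400))]))
s=ctrl.get_state();p=s["position"]
for n,o in(("top",(320,160)),("scene",(130,160))):
    print(n,(np.array(pix(n,[p[0],p[1],.044]))-o)*(4 if n=="top" else 400/110))
```

```text
t 19.05 p [ 0.5305 -0.3568  0.1927] yaw y -9.97 z [ 0.003 -0.002 -1.   ] F [ 0.3  0.2 -1.6] w 24.0 gf 34.929558035801165
tool shift [ 0.0017 -0.0009  0.0432]
top [183.53323908 149.80889066]
scene [206.33589212 227.41594135]
```

View pics/s4.png

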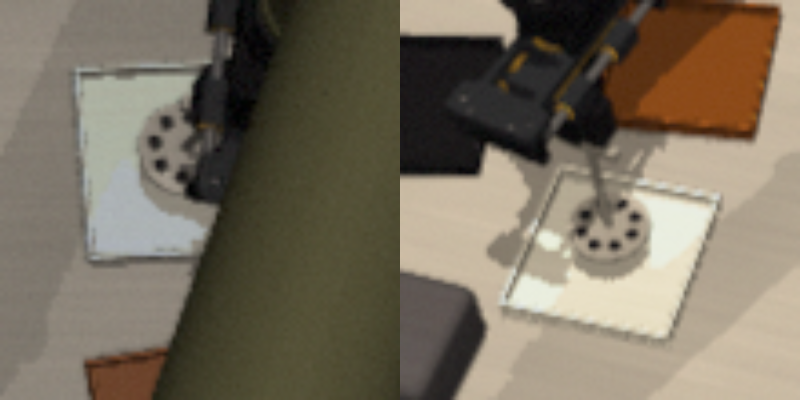

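The right half shows the foot (612,232) above the middle of the white tray, which spans (505..720, 170..335). I lower it.

Emit:
{"fn": "apply_moves", "kwargs": {"dp": [[0, 0, 0.008], [0, 0, 0.01], [0, 0, 0.01], [0, 0, 0.006], [0, 0, 0.003], [0, 0, 0.002], [0, 0, 0], [0, 0, 0], [0, 0, 0]], "twist": [[0, 0, 0], [0, 0, 0], [0, 0, 0], [0, 0, 0], [0, 0, 0], [0, 0, 0], [0, 0, 0], [0, 0, 0], [0, 0, 0]], "fingers": [0.9, 0.9, 0.9, 0.9, 0.9, 0.9, 0.9, 0.9, 0.9]}}

```text
time: 20.05
position: [0.5295, -0.3571, 0.152]
tool_rot: [2.406, 2.018, 0.0]
ft_force: [0.8, 1.2, -3.0]
grip_width: 0.273
grip_force: 34.9
```

Emit:
{"fn": "apply_moves", "kwargs": {"dp": [[0, 0, 0.001], [0, 0, 0], [0, 0, 0.001], [0, 0, 0], [0, 0, 0]], "twist": [[0, 0, 0], [0, 0, 0], [0, 0, 0], [0, 0, 0], [0, 0, 0]], "fingers": [0.9, 0.9, 0.9, 0.9, 0.9]}}

```text
time: 20.55
position: [0.5292, -0.3571, 0.1497]
tool_rot: [2.407, 2.019, -0.0]
ft_force: [0.1, -0.5, -2.7]
grip_width: 0.273
grip_force: 34.9
```

Emit:
{"fn": "apply_moves", "kwargs": {"dp": [[0, 0, 0.0005], [0, 0, 0], [0, 0, 0]], "twist": [[0, 0, 0], [0, 0, 0], [0, 0, 0]], "fingers": [0.9, 0.9, 0.9]}}

```text
time: 20.85
position: [0.5293, -0.3571, 0.1496]
tool_rot: [2.407, 2.018, -0.0]
ft_force: [-1.1, 0.3, 2.0]
grip_width: 0.274
grip_force: 34.9
```

Emit:
{"fn": "apply_moves", "kwargs": {"dp": [[0, 0, 0.0005], [0, 0, 0], [0, 0, 0]], "twist": [[0, 0, 0], [0, 0, 0], [0, 0, 0]], "fingers": [0.9, 0.9, 0.9]}}

```text
time: 21.15
position: [0.5293, -0.3572, 0.1496]
tool_rot: [2.406, 2.018, -0.0]
ft_force: [-2.6, 0.7, 4.2]
grip_width: 0.273
grip_force: 34.9
```

Emit:
{"fn": "apply_moves", "kwargs": {"dp": [[0, 0, -0.0005], [0, 0, 0], [0, 0, 0], [0, 0, 0], [0, 0, 0], [0, 0, 0]], "twist": [[0, 0, 0], [0, 0, 0], [0, 0, 0], [0, 0, 0], [0, 0, 0], [0, 0, 0]], "fingers": [0.9, 0.9, 0.74, 0.7, 0.66, 0.6], "newtons": 5}}

```text
time: 21.75
position: [0.5293, -0.3568, 0.1485]
tool_rot: [-2.407, -2.019, -0.001]
ft_force: [-0.3, 0.1, -0.8]
grip_width: 0.362
grip_force: 0.0
```

Emit:
{"fn": "apply_moves", "kwargs": {"dp": [[0, 0, 0], [0, 0, 0], [0, 0, 0], [0, 0, 0], [0, 0, 0], [0, 0, 0], [0, 0, 0]], "twist": [[0, 0, 0], [0, 0, 0], [0, 0, 0], [0, 0, 0], [0, 0, 0], [0, 0, 0], [0, 0, 0]], "fingers": [0.5, 0.4, 0.3, 0.2, 0.1, 0, 0]}}

```text
time: 22.45
position: [0.5292, -0.357, 0.1491]
tool_rot: [2.407, 2.019, -0.0]
ft_force: [0.2, 0.4, -0.3]
grip_width: 0.943
grip_force: 0.0
```

Emit:
{"fn": "apply_moves", "kwargs": {"dp": [[0, 0, -0.005], [0, 0, -0.01], [0, 0, -0.015], [0, 0, -0.02], [0, 0, -0.03], [0, 0, -0.03], [0, 0, -0.03], [0, 0, 0]], "twist": [[0, 0, 0], [0, 0, 0], [0, 0, 0], [0, 0, 0], [0, 0, 0], [0, 0, 0], [0, 0, 0], [0, 0, 0]], "fingers": [0, 0, 0, 0, 0, 0, 0, 0]}}

```text
time: 23.25
position: [0.5315, -0.3577, 0.2961]
tool_rot: [2.399, 2.013, 0.004]
ft_force: [0.7, 0.2, 0.5]
grip_width: 1.004
grip_force: 0.0
```

Run:
```python
from h import *
st()
cv2.imwrite("pics/s5.png",cv2.resize(get_image("scene")[:,:,::-1],(784,588)))
```

```text
t 23.25 p [ 0.5315 -0.3577  0.2961] yaw y -10.02 z [ 0.008 -0.006 -1.   ] F [0.7 0.2 0.5] w 87.3 gf 0.0
```

View pics/s5.png

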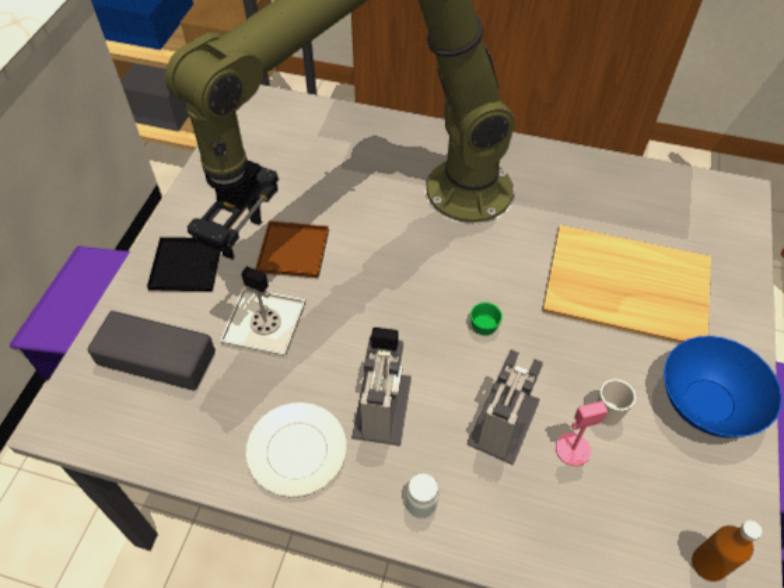

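The masher stands upright in the tray, with its foot at (265,320). The left hook is empty, the tenderiser still hangs at (383,340), and both cups are where they were.

```bash
python3 -c "
from bench import ctrl
print(ctrl.close_job())"
```

```text
the job is handed in; nothing more can be done
None
```

The potato masher is off its hook and standing upright in the white tray, released; the tenderiser and both cups are untouched, and the job was handed in at about 23 s.

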